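Eject a formed cover from its die and slide it off to the stop

TASK

A formed steel cover sits sunk in the open die: press the raised end of the rocker beside the die all the way down so that the ejector lifts the cover out of the cavity. Then slide the cover, without picking it up, along the run-out shelf until it lies flat and square against the stop bar, about centred on it. Finally press the other end of the rocker all the way down so that the ejector is back home for the next part, and leave the things lying around where they are.

Things in the scene. Friction and masses are not known exactly. Their poses are not given: they have to be found in the camera images.
- die: Fixed lower die: grey block 150 (x) x 130 (y) x 52 mm high with an open cavity 94 x 74 mm in its top, on a 12 mm base plate (x +-85, y -152 to +68 mm). Origin on the table under the centre of the cavity; z up; its x points roughly away from the robot, its y along the run-out shelf. The rocker lies along x at y = -120 mm, its pivot 70 mm above the table.
- shelf (a point): Middle of the run-out shelf's top where it joins the die (die frame x 0, y 65, z 51 mm; 1 mm below the die's top). The shelf is a flat aluminium plate without rails, 120 mm wide, that runs 235 mm from here along the die's y.
- ejector_top (a point): Centre of the top of the ejector plate (70 x 50 mm) in the cavity, under the cover. Driven by the rocker it rises 34 mm, from 20 to 54 mm above the table (2 mm above the die's top), and stays where the rocker is left.
- cover: Formed part: open rectangular steel pan, mouth up, 90 (x) x 70 (y) x 28 mm high, walls and floor 3 mm, about 0.15 kg. Origin at the centre of its underside, z up, axes along the die's at the start. It starts in the cavity on the lowered ejector with its rim 4 mm below the die's top and 2 mm of play round it.
- stop: Stop bar fixed across the run-out shelf, 110 (x) x 18 (y) x 22 mm high; two 6 mm screw heads on it. Origin at the centre of its underside, on the shelf; axes along the die's. Its -y face (9 mm from its origin) is the one the cover comes to lie against, so the cover's origin then stands at y = -44 mm, x = 0 in the stop's frame.
- rocker (a joint): Rocker angle in rad, 0 to 0.5. 0: the end nearer the robot (lift_pad) is up and the ejector is down. 0.5: lift_pad fully down, return_pad up, ejector fully up. Ejector height = 68 mm per rad. It stays where it is left (friction); pressing a pad takes about 5 to 7 N until the end of its travel, where it is rigid.
- lift_pad (a point): Centre of the top face of the rubber pad (34 x 30 mm) on the rocker's end nearer the robot, 70 mm from the pivot. It moves with the rocker: 94 mm above the table when up, 59 mm when fully down.
- return_pad (a point): Centre of the top face of the same pad on the rocker's far end, 70 mm from the pivot: 59 mm above the table at the start, 94 mm after the lift pad has been pressed fully down.
- can_green: Bystander, fixed to the table: aerosol can, 67 mm across, 194 mm high, standing. Origin at the centre of its underside.
- pin_wrench: Bystander: flat wrench 174 x 27 x 12 mm lying in front of the shelf. Origin at its middle, on the table.
- screwdriver: Bystander: nut driver 157 mm long, 20 mm high, lying in front of the die. Origin at its middle, on the table.
- module_s00: Bystander: solenoid module standing behind the shelf, 42 x 38 x 87 mm high. Origin at the centre of its underside.
- module_s01: Bystander: solenoid module like module_s00, also behind the shelf.
- module_b05: Bystander: solenoid module lying behind the die, 33 x 91 x 31 mm high. Origin at the centre of its underside.
Not all that is in view belongs to the job. There is more than one size of the cover; the job needs the middle-sized.

How it is judged:
On the way, in this order (a step that is already met when the one before it is completed fails the run):
1. the rocker's lift pad is pressed fully down and the cover stands raised out of the cavity, still over it (value of joint rocker above 0.46 rad and z of cover in the frame of die above 0.05 m and horizontal distance between cover and die below 0.02 m), for 0.2 s.
2. the cover lies flat and square against the stop bar on the shelf (y of cover in the frame of stop between -0.052 and -0.038 m and x of cover in the frame of stop between -0.02 and 0.02 m and z of cover in the frame of stop between -0.004 and 0.006 m and angle between the y axis of cover and the y axis of stop, either way round below 0.15 rad and angle between cover's own z axis and vertical below 0.1 rad), for 0.2 s.
At the end, for the whole second after the job is handed in: The cover is at rest, mouth up and flat (within 0.1 rad) on the shelf against the stop bar (gap under 8 mm), centred on it within 20 mm and square within 0.15 rad, and the rocker is back within 0.05 rad of 0 (return pad fully down, ejector home) (all of step 2 and value of joint rocker below 0.05 rad and linear speed of cover below 0.01 m/s); the robot touches nothing.
It fails at once if the cover is picked up: its underside more than 30 mm above the die's top (z of cover in the frame of die above 0.082 m).
It fails at once if a bystander is moved by more than 30 mm (distance of any of pin_wrench, screwdriver, module_s00, module_s01, module_b05 from where it was at the start of the episode above 0.03 m).
It also fails if it takes over 45 s, if anything falls off the work surface, if the arm or the gripper's body presses on something with over 40 N, if the wrist force passes 120 N, or if a joint passes its speed limit or range.

ROBOT

A 7-joint arm with a two-finger parallel gripper is mounted at the origin on a cart in front of the work surface, level with it; the furniture and walls round the work are solid. World frame = base frame: x ahead of the robot, y to its left, z up, the work surface at z = 0. Lengths are in m, angles in rad, forces in N, time in s.
With the tool pointing down it reaches from about 0.425 to 0.95 m from the base axis. Payload 4.7 kg.
Tool frame: the origin (TCP) lies between the finger pads; the fingertips stand 17 mm ahead of it and the grasp point (between the pads) lies 2 mm behind it; z points along the fingers, y is the line along which they close (so a half turn about z gives the same grasp; the last joint's range is limited). The gripper opens to 87 mm and grips with 3 to 60 N. Pads are 19 mm wide; open, the fingers measure 117 mm over their backs; the gripper's body (75 mm by 190 mm) begins 51 mm behind the grasp point.
Start: joints at [-0.029, 0.469, -0.049, 1.532, 0.024, 1.141, -0.082], TCP at [0.675, 0, 0.24] pointing down, gripper open.
Joint ranges: [-2.59, 2.59], [-0.33, 1.99], [-1.39, 1.29], [0.1, 2.45], [-1.04, 4.18], [0.21, 1.99], [-2.66, 2.66]. Speed limits (rad/s): [2.57, 2.57, 3.14, 3.14, 3.14, 3.14, 3.14].

INTERFACE

Orientations are given as a rotation vector (axis times angle).
In Python, from rig import robot gives the robot as it stands.
- The arm moves only by the tool play_rows, never from a script. Its arguments are lists of equal length, an entry for each row: "translation": the shift along the tool's x, y, z in m, a list of three; "turn": the turn, a rotation vector about the tool's x, y, z in rad, a list of three; "hand": the closure, from -1 (fully open) to 1 (shut). In form: {"translation": [[dx, dy, dz], ...], "turn": [[wx, wy, wz], ...], "hand": [hand, ...]}. A call has 1 to 20 rows; each row shifts and turns the commanded pose from where the row before left it, along the tool's axes as they then stand; what a row does not reach is not made up. A row lasts 1/12 s, in which the tool goes at most 41.7 mm and 7.16 degrees, less where a joint would pass 70% of its speed; a pose out of reach is approached as far as the arm can. A call with a gripper value outside its range is refused whole. The fingers move at their own pace and stop on an object; the grip force is fixed at half the most. Time passes only in rows, so rows that do not move let the fingers close. It gives the time, the measured TCP pose, the force, the opening and the grip force at its end, in the units of the state.
- robot.state(): the state, without advancing time (a new reading comes with each control period).
- robot.grab_frame(name): name is "scene" or "side" or "wrist"; returns (picture, depth): 384x512x3 uint8, red, green, blue; 384x512 float32, m along the optical axis (not along the pixel's ray), 0 where there is no reading.
- robot.camera_params(name): a dict with "fovy" (degrees; the focal length in pixels is half the picture's height over the tangent of half this angle, whatever the lens; pixels are square), "cx", "cy" (the principal point, pixels), "k1" (the pictures are not rectified: a ray, as slopes to the right and down, at radius r is drawn at 1 + k1 r^2 times it, then the intrinsics apply), "extrinsics" (4x4, takes a point from world to camera coordinates); the wrist camera has in their place "mount" (4x4, takes a point from camera to tool coordinates, whose origin is the TCP and whose axes are the flange's). Camera axes: x right, y down, z forward; pixel columns grow to the right and rows downward; lengths in m; the calibration is good to about 2 mm. A picture is of the moment at which its call begins: read the wrist's pose just before it. camera_params takes no time and is no camera call.
- robot.close_job(): hands the job in; it is judged then, once.
The state is a dict: "time_s": time; "joints": joint angles; "qvel": joint speeds; "joint_efforts": joint torques, N m; "tcp_pos": TCP position; "tcp_rot": TCP orientation; "ft_force": force on the tool from outside, world axes, zero at the start; "wrist_torque": the same for the moment, N m; "width": finger opening in m; "finger_force": force on a finger pad.
Only numpy, scipy, OpenCV 4.12 (cv2) and the standard library are available. Lean on these libraries where they do the work, as an engineer would, in place of code of your own. Each camera call takes 0.05 s, during which the arm holds its last target. There are 200 camera calls.

## Working session

There is one attempt and no reset: what is moved stays moved. The work goes in short steps, Python scripts to look and compute and a tool call to move; the robot and the scene stay as the last step left them, time stands still between calls to the robot, and variables do not carry over. Pictures are saved under pics/ and viewed, at most 10 in all, crops included, and the job is handed in when it is done.

Besides the shell and the picture viewer there is one more tool, called after "Request:" as a command line: name --argument value ..., lists and objects as JSON in quotes. play_rows: Moves the arm, as the interface text tells. Its arguments: {"type":"object","properties":{"translation":{"type":"array"},"turn":{"type":"array"},"hand":{"type":"array"}},"required":["translation","turn","hand"]}

```bash
mkdir -p pics; cat > h.py <<'E'
import numpy as np, cv2
from rig import robot
from scipy.spatial.transform import Rotation as R
def grab(n):
    s=robot.state(); im,d=robot.grab_frame(n); p=robot.camera_params(n)
    if 'mount' in p:
        T=np.eye(4);T[:3,:3]=R.from_rotvec(s['tcp_rot']).as_matrix();T[:3,3]=s['tcp_pos']
        C=T@np.array(p['mount'])
    else: C=np.linalg.inv(np.array(p['extrinsics']))
    return im,d,p,C
def pts(d,p,C):
    h,w=d.shape; f=h/2/np.tan(np.radians(p['fovy'])/2)
    v,u=np.mgrid[:h,:w]; x=(u-p['cx'])/f; y=(v-p['cy'])/f
    a,b=x.copy(),y.copy()
    for _ in range(10):
        k=1+p['k1']*(a*a+b*b); a=x/k;b=y/k
    P=np.stack([a*d,b*d,d],-1)@C[:3,:3].T+C[:3,3]
    P[d==0]=np.nan
    return P
E
python3 - <<'E'
from h import *
print(robot.state())
ims=[]
for n in ['scene','side','wrist']:
    im,d,p,C=grab(n); np.savez(f'{n}0.npz',im=im,P=pts(d,p,C)); print(n,C.round(3).tolist())
    cv2.imwrite(f'pics/{n}0.png',cv2.resize(im[:,:,::-1],(800,600)))
E
```

```text
{'time_s': 0.0, 'joints': array([-0.02890008,  0.46941111, -0.04859983,  1.5336718 ,  0.02413353,
        1.14097929, -0.08231612]), 'qvel': array([-0.00060651,  0.00190832, -0.00017024, -0.00162915,  0.00114091,
        0.00069155,  0.00074197]), 'joint_efforts': array([ 8.49551179e-05, -5.07972229e+01, -8.03461717e-02, -2.36155879e+01,
       -6.12773141e-02,  3.78107757e-02,  1.50727069e-04]), 'tcp_pos': array([6.74448171e-01, 6.18773519e-06, 2.38529236e-01]), 'tcp_rot': array([-2.22051175e+00, -2.22058607e+00,  2.19442842e-03]), 'ft_force': array([-0.55367529, -0.34225933, -0.04440529]), 'wrist_torque': array([-0.00329707, -0.03856603,  0.01395426]), 'finger_force': 0.0, 'width': 0.08684992299437415}
scene [[0.843, -0.291, 0.453, 0.102], [-0.538, -0.475, 0.696, -0.849], [0.012, -0.83, -0.557, 0.671], [0.0, 0.0, 0.0, 1.0]]
side [[-0.926, -0.18, 0.332, 0.197], [-0.377, 0.39, -0.84, 0.774], [0.022, -0.903, -0.429, 0.539], [0.0, 0.0, 0.0, 1.0]]
wrist [[1.0, -0.0, -0.003, 0.674], [-0.001, -0.966, -0.258, 0.07], [-0.002, 0.258, -0.966, 0.384], [0.0, 0.0, 0.0, 1.0]]
```

View pics/scene0.png

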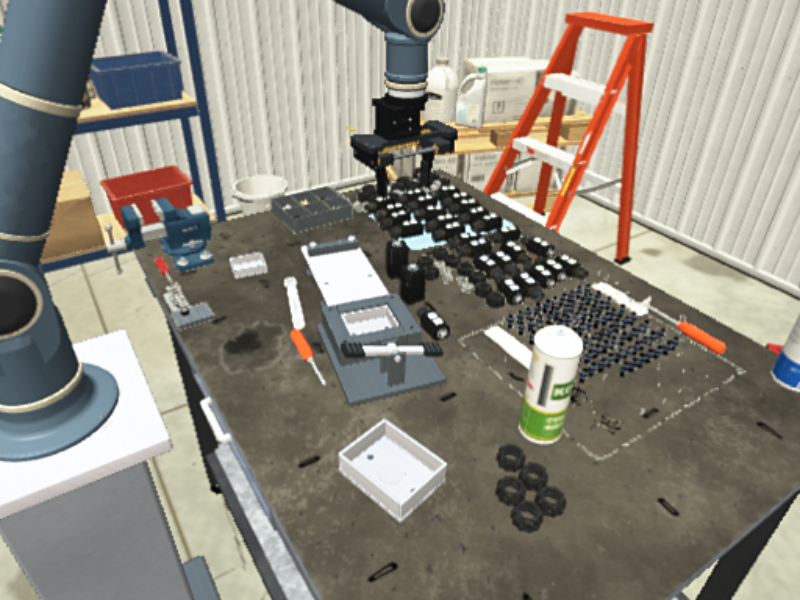

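View pics/side0.png

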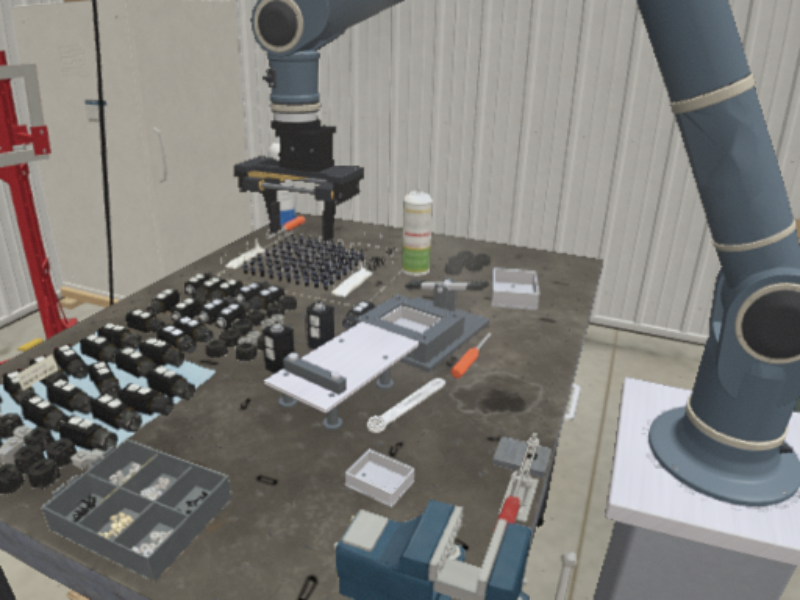

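The scene view shows three pans: a large one at (392,468) lying loose, the one in the die cavity at (370,320), and a small one at (248,264). The middle-sized pan in the cavity is the one meant. The rocker runs from (350,350) to (438,350), the shelf goes up to (330,245), and the stop is there too. Next I'll fit the die frame from the depth and confirm with a crop.

```bash
python3 - <<'E'
from h import *
P={};I={}
for n in ['scene','side']:
    z=np.load(n+'0.npz'); P[n]=z['P'];I[n]=z['im']
    Q=z['P']; im=z['im'].astype(int)
    f=lambda u,v:Q[int(v*.64),int(u*.64)].round(4)
    if n=='scene':
        for k,uv in dict(large=(390,475),inpan=(370,320),small=(248,266),liftpad=(352,350),retpad=(432,350),shelf=(345,270),stop=(332,243),table=(250,400)).items(): print(k,f(*uv))
    # shelf
    m=(abs(Q[...,2]-.051)<.006)&(im.min(-1)>150)&(Q[...,0]>.3)&(Q[...,0]<.8)
    nl,lab,st,ce=cv2.connectedComponentsWithStats(m.astype(np.uint8))
    b=1+st[1:,4].argmax(); S=Q[lab==b]
    print(n,'shelf',len(S),np.median(S[:,2]),cv2.minAreaRect((S[:,:2]*1000).astype(np.float32)))
    sh=np.array(cv2.minAreaRect((S[:,:2]*1000).astype(np.float32))[0])/1000
    z=Q[...,2]
    m=(z>.066)&(z<.08)&(np.hypot(Q[...,0]-sh[0],Q[...,1]-sh[1])<.16)&(im.max(-1)<140)
    nl,lab,st,ce=cv2.connectedComponentsWithStats(m.astype(np.uint8))
    for b in range(1,nl):
        if st[b,4]>60:
            S=Q[lab==b];print(' stop?',len(S),np.median(S[:,2]),cv2.minAreaRect((S[:,:2]*1000).astype(np.float32)))
im=I['scene'][130:275,170:310,::-1]
cv2.imwrite('pics/crop0.png',cv2.resize(im,(579,600),interpolation=cv2.INTER_CUBIC))
E
```

```text
large [ 0.3923 -0.4036  0.0062]
inpan [ 0.5445 -0.0921  0.0239]
small [0.4298 0.2431 0.0033]
liftpad [ 0.4327 -0.2291  0.0928]
retpad [ 0.5645 -0.2616  0.0584]
shelf [0.5709 0.052  0.0501]
stop [0.5847 0.1314 0.0706]
table [ 0.2836 -0.1523 -0.0017]
scene shelf 1239 0.04830904738367803 ((567.6625366210938, 53.323204040527344), (238.29429626464844, 120.80049133300781), 77.41925811767578)
 stop? 92 0.06962675067814317 ((583.2708129882812, 125.65235137939453), (20.210803985595703, 106.23270416259766), 75.78636932373047)
 stop? 73 0.07087411931971999 ((697.6168212890625, 50.111000061035156), (43.31456756591797, 41.069236755371094), 76.36509704589844)
 stop? 69 0.07083500351252514 ((671.06201171875, -45.38211441040039), (42.62892532348633, 37.80474853515625), 12.547595024108887)
side shelf 2209 0.05166658541821606 ((567.7332763671875, 61.21893310546875), (237.79660034179688, 122.10757446289062), 77.6449203491211)
 stop? 112 0.07429505197395955 ((666.7130126953125, -37.068241119384766), (46.564510345458984, 33.753658294677734), 28.14672088623047)
 stop? 142 0.07392887583872834 ((696.2601928710938, 54.66389083862305), (39.545982360839844, 42.71510314941406), 75.49224090576172)
 stop? 230 0.07273743337773603 ((583.1171264648438, 134.6665802001953), (16.190509796142578, 109.60023498535156), 77.49299621582031)
```

View pics/crop0.png

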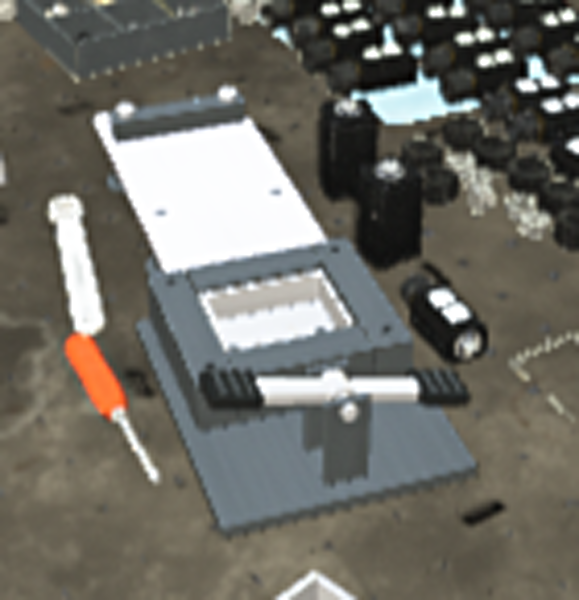

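Request:
play_rows --translation '[[-0.02,-0.024,-0.01],[-0.02,-0.024,-0.01],[-0.02,-0.024,-0.01],[-0.02,-0.024,-0.01],[-0.02,-0.024,-0.01],[-0.02,-0.025,-0.01],[0,0,0],[0,0,0],[0,0,0],[0,0,0]]' --turn '[[0,0,0],[0,0,0],[0,0,0],[0,0,0],[0,0,0],[0,0,0],[0,0,0.109],[0,0,0.109],[0,0,0],[0,0,0]]' --hand '[1,1,1,1,1,1,1,1,1,1]'

```text
time_s: 0.98
tcp_pos: [0.5299, -0.1198, 0.2994]
tcp_rot: [-2.447, -1.97, 0.0]
ft_force: [0.4, -0.7, -0.8]
width: 0.0284
finger_force: 0.0
```

```bash
python3 - <<'E'
from h import *
s=robot.state();print(s['tcp_pos'],s['tcp_rot'],s['width'],s['ft_force'],s['time_s'])
im,d,p,C=grab('wrist'); Q=pts(d,p,C); np.savez('wrist1.npz',im=im,P=Q)
cv2.imwrite('pics/wrist1.png',cv2.resize(im[:,:,::-1],(800,600)))
z=np.load('scene0.npz');Q=z['P'];i=(Q[...,2]>.12)&(Q[...,2]<.2)&(Q[...,1]<-.2)&(Q[...,0]>.4)&(Q[...,0]<.9)
print('can',np.median(Q[i],0),Q[i].min(0),Q[i].max(0),i.sum())
E
```

```text
[ 0.52987865 -0.11977273  0.29941807] [-2.44672253e+00 -1.97021846e+00  2.46328291e-04] 0.028368260534572944 [ 0.40666224 -0.69159569 -0.7788461 ] 0.9833
can [ 0.62323503 -0.46045395  0.16708346] [ 0.60711699 -0.48027893  0.12003743] [ 0.67086927 -0.41561874  0.19287994] 1010
```

View pics/wrist1.png

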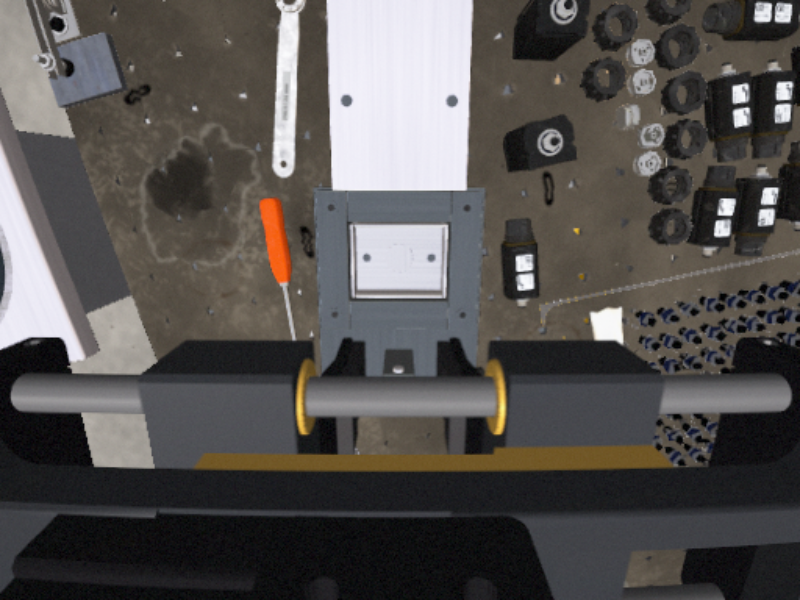

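The wrist view is square to the die: the cavity runs from (349,222) to (449,300), the shelf joint is at y=189, and the shelf edges are at x 328 and 472. I'll project these onto the known plane heights.

```bash
python3 - <<'E'
from h import *
p=robot.camera_params('wrist');s=robot.state()
T=np.eye(4);T[:3,:3]=R.from_rotvec(s['tcp_rot']).as_matrix();T[:3,3]=s['tcp_pos'];C=T@np.array(p['mount'])
r=pts(np.ones((384,512)),p,C)-C[:3,3]
def w(u,v,z):
    d=r[int(round(v*.64)),int(round(u*.64))]; return C[:3,3]+d*(z-C[2,3])/d[2]
q=np.array([w(349,222,.048),w(449,222,.048),w(449,300,.048),w(349,300,.048)])
print(q.round(4),q.mean(0))
a=w(317,189,.052);b=w(484,188,.052);print('die +y corners',a,b,(a+b)/2,np.linalg.norm(b-a),np.arctan2(*(b-a)[[1,0]]))
a=w(328,5,.051);b=w(472,5,.051);print('shelf far',a,b,(a+b)/2,np.arctan2(*(b-a)[[1,0]]))
a=w(328,185,.051);b=w(470,185,.051);print('shelf near',a,b,(a+b)/2,np.arctan2(*(b-a)[[1,0]]))
z=np.load('wrist1.npz')['P'];print('depth z dietop,shelf,pan',z[int(200*.64),int(400*.64)],z[int(100*.64),256],z[167,256])
E
```

```text
[[ 0.4907 -0.0728  0.048 ]
 [ 0.58   -0.0923  0.048 ]
 [ 0.5662 -0.165   0.048 ]
 [ 0.4727 -0.1446  0.048 ]] [ 0.52738149 -0.11866047  0.048     ]
die +y corners [ 0.47101694 -0.03838425  0.052     ] [ 0.61661079 -0.06887603  0.052     ] [ 0.54381386 -0.05363014  0.052     ] 0.14875253750359516 -0.20644659491365747
shelf far [0.51718483 0.10359705 0.051     ] [0.63245691 0.07829761 0.051     ] [0.57482087 0.09094733 0.051     ] -0.21605037841243324
shelf near [ 0.48141063 -0.03655189  0.051     ] [ 0.60498259 -0.06362344  0.051     ] [ 0.54319661 -0.05008766  0.051     ] -0.21566799144483717
depth z dietop,shelf,pan [ 0.54089662 -0.0638164   0.05392023] [0.55881452 0.0178343  0.05210622] [ 0.52797811 -0.12245005  0.02436608]
```

Request:
play_rows --translation '[[-0.03,-0.0175,0.02],[-0.03,-0.0175,0.025],[-0.03,-0.017,0.025],[-0.0285,-0.017,0.025],[0,0,0.03],[0,0,0.03],[0,0,0.015],[0,0,0]]' --turn '[[0,0,0],[0,0,0],[0,0,0],[0,0,0],[0,0,0],[0,0,0],[0,0,0],[0,0,0]]' --hand '[1,1,1,1,1,1,1,1]'

```text
time_s: 1.7
tcp_pos: [0.4358, -0.2183, 0.1272]
tcp_rot: [-2.442, -1.965, 0.006]
ft_force: [-0.1, 0.1, -0.4]
width: 0.0002
finger_force: 0.0
```

Request:
play_rows --translation '[[0,0,0.008],[0,0,0.008],[0,0,0.008],[0,0,0.008],[0,0,0.008],[0,0,0.006],[0,0,0.004],[0,0,0.002],[0,0,0]]' --turn '[[0,0,0],[0,0,0],[0,0,0],[0,0,0],[0,0,0],[0,0,0],[0,0,0],[0,0,0],[0,0,0]]' --hand '[1,1,1,1,1,1,1,1,1]'

```text
time_s: 2.45
tcp_pos: [0.4371, -0.2192, 0.0791]
tcp_rot: [-2.448, -1.966, 0.002]
ft_force: [-4.7, 0.8, 4.8]
width: 0.0003
finger_force: 2.8
```

Request:
play_rows --translation '[[0,0,0.002],[0,0,0.002],[0,0,0.002],[0,0,0]]' --turn '[[0,0,0],[0,0,0],[0,0,0],[0,0,0]]' --hand '[1,1,1,1]'

```text
time_s: 2.78
tcp_pos: [0.4373, -0.2193, 0.0779]
tcp_rot: [-2.448, -1.965, 0.001]
ft_force: [-16.5, 7.5, 50.6]
width: 0.0004
finger_force: 26.6
```

Request:
play_rows --translation '[[0,0,-0.02],[0,0,-0.035],[0,0,-0.04],[0.01,0.017,-0.035],[0.01,0.017,0],[0.01,0.017,0],[0.01,0.017,0],[0,0,0],[0,0,0],[0,0,0]]' --turn '[[0,0,0],[0,0,0],[0,0,0],[0,0,0],[0,0,0],[0,0,0],[0,0,0],[0,0,0],[0,0,0],[0,0,0]]' --hand '[1,1,1,-0.15,-0.15,-0.15,-0.15,-0.15,-0.15,-0.15]'

```text
time_s: 3.62
tcp_pos: [0.5125, -0.1955, 0.2026]
tcp_rot: [-2.45, -1.966, 0.001]
ft_force: [0.9, 0.1, -0.2]
width: 0.0393
finger_force: 0.0
```

```bash
python3 - <<'E'
from h import *
s=robot.state();print(s['tcp_pos'],s['tcp_rot'],s['width'],s['ft_force'],s['time_s'])
t=s['tcp_pos'][:2]-[.529,-.118];c,n=np.cos(.218),np.sin(.218)
D=lambda P:np.stack([(P[...,0]-.529)*c-(P[...,1]+.118)*n,(P[...,0]-.529)*n+(P[...,1]+.118)*c,P[...,2]],-1)
print('tcp die',D(s['tcp_pos']))
im,d,p,C=grab('wrist'); Q=D(pts(d,p,C)); np.savez('wrist2.npz',im=im,P=Q)
cv2.imwrite('pics/wrist2.png',cv2.resize(im[:,:,::-1],(800,600)))
m=(Q[...,2]>.074)&(Q[...,2]<.092)&(abs(Q[...,0])<.07)&(Q[...,1]>-.06)&(Q[...,1]<.1)
print('rim',m.sum(),np.median(Q[m],0),np.percentile(Q[m],[1,99],axis=0), cv2.minAreaRect((Q[m][:,:2]*1000).astype(np.float32)))
E
```

```text
[ 0.51254464 -0.19546169  0.20264854] [-2.44976076e+00 -1.96649565e+00  9.84170330e-04] 0.039292077515059975 [ 0.86613358  0.06580207 -0.17923871] 3.6167
tcp die [ 0.00068732 -0.07918724  0.20264854]
rim 1349 [-0.00224933  0.01105735  0.0816551 ] [[-0.0462798  -0.03496296  0.07438474]
 [ 0.04314452  0.03379783  0.08357606]] ((-1.3713150024414062, -0.5249977111816406), (69.00089263916016, 90.73572540283203), 89.97492980957031)
```

View pics/wrist2.png

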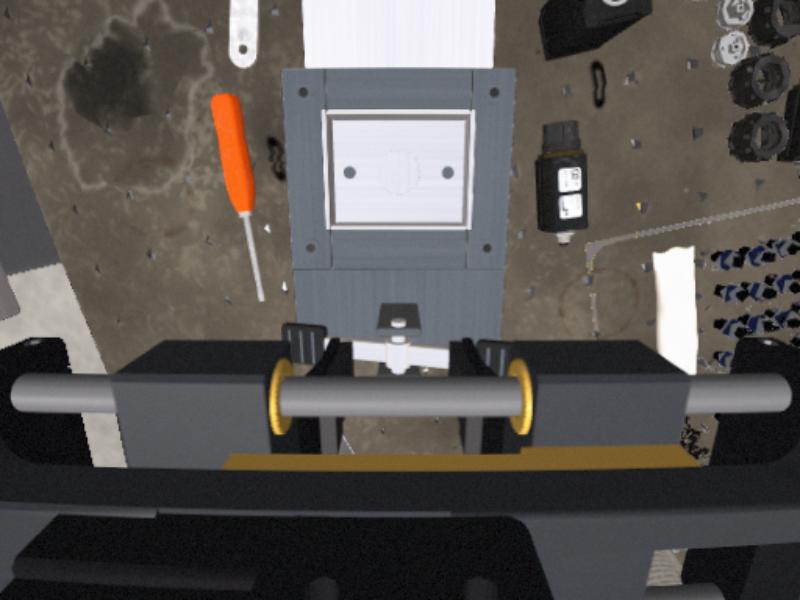

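The cover is raised, with its rim at z≈82 mm, centred and square; in the image it spans (322,110) to (474,230). Next I'll lower the half-open fingers behind its -y wall and push.

Request:
play_rows --translation '[[0.0125,-0.001,0.03],[0.0125,-0.001,0.03],[0,0,0.03],[0,0,0.02],[0,0,0.01],[0,0,0.004],[0,0,0]]' --turn '[[0,0,0],[0,0,0],[0,0,0],[0,0,0],[0,0,0],[0,0,0],[0,0,0]]' --hand '[-0.15,-0.15,-0.15,-0.15,-0.15,-0.15,-0.15]'

```text
time_s: 4.25
tcp_pos: [0.5162, -0.1708, 0.0786]
tcp_rot: [-2.451, -1.965, 0.001]
ft_force: [0.2, -0.2, -0.2]
width: 0.0504
finger_force: 0.0
```

Request:
play_rows --translation '[[0.004,0,0],[0.004,0,0],[0.006,0,0],[0.008,0,0],[0.01,0,0],[0.01,0,0],[0.01,0,0],[0.01,0,0],[0.01,0,0],[0.01,0,0],[0.01,0,0],[0.008,0,0],[0.006,0,0],[0.004,0,0],[0,0,0]]' --turn '[[0,0,0],[0,0,0],[0,0,0],[0,0,0],[0,0,0],[0,0,0],[0,0,0],[0,0,0],[0,0,0],[0,0,0],[0,0,0],[0,0,0],[0,0,0],[0,0,0],[0,0,0]]' --hand '[-0.15,-0.15,-0.15,-0.15,-0.15,-0.15,-0.15,-0.15,-0.15,-0.15,-0.15,-0.15,-0.15,-0.15,-0.15]'

```text
time_s: 5.5
tcp_pos: [0.5407, -0.0618, 0.0788]
tcp_rot: [-2.448, -1.968, -0.001]
ft_force: [-0.5, 0.0, -0.3]
width: 0.0501
finger_force: 0.0
```

```bash
cat >> h.py <<'E'
def D(P):
    c,n=np.cos(.218),np.sin(.218)
    return np.stack([(P[...,0]-.529)*c-(P[...,1]+.118)*n,(P[...,0]-.529)*n+(P[...,1]+.118)*c,P[...,2]],-1)
E
python3 - <<'E'
from h import *
s=robot.state()
print('tcp die',D(s['tcp_pos']),s['width'],s['ft_force'],s['time_s'])
im,d,p,C=grab('wrist'); Q=D(pts(d,p,C))
cv2.imwrite('pics/wrist3.png',cv2.resize(im[:,:,::-1],(800,600)))
E
```

```text
tcp die [-0.00073607  0.05744844  0.07877096] 0.050077068142234546 [-0.50835345  0.00117497 -0.29775464] 5.5
```

View pics/wrist3.png

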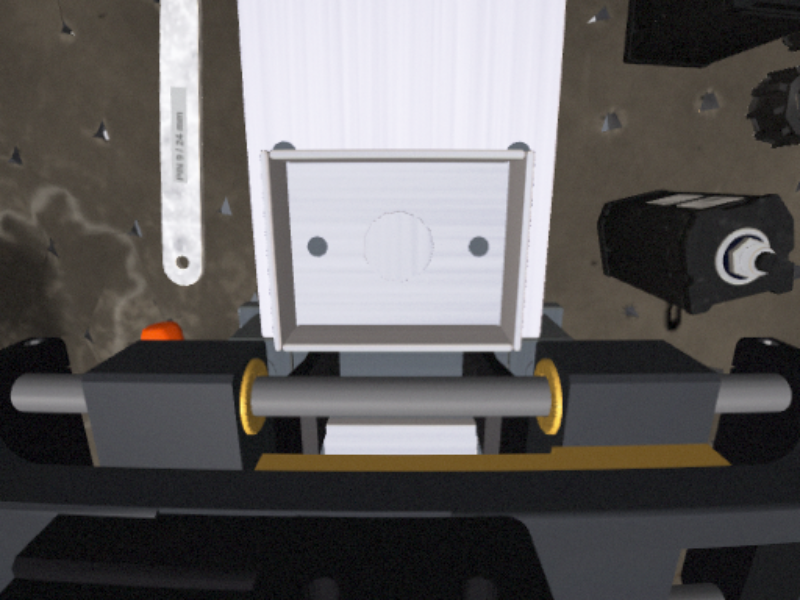

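The cover sits square on the shelf, from (265,150) to (535,350), against the fingers. I'll keep pushing.

Request:
play_rows --translation '[[0.004,0,0],[0.007,0,0],[0.01,0,0],[0.01,0,0],[0.01,0,0],[0.01,0,0],[0.01,0,0],[0.01,0,0],[0.008,0,0],[0.006,0,0],[0.005,0,0],[0.004,0,0],[0.003,0,0],[0,0,0]]' --turn '[[0,0,0],[0,0,0],[0,0,0],[0,0,0],[0,0,0],[0,0,0],[0,0,0],[0,0,0],[0,0,0],[0,0,0],[0,0,0],[0,0,0],[0,0,0],[0,0,0]]' --hand '[-0.15,-0.15,-0.15,-0.15,-0.15,-0.15,-0.15,-0.15,-0.15,-0.15,-0.15,-0.15,-0.15,-0.15]'

```text
time_s: 6.72
tcp_pos: [0.5616, 0.0324, 0.0788]
tcp_rot: [-2.449, -1.967, -0.001]
ft_force: [0.2, 0.7, 0.0]
width: 0.0502
finger_force: 0.0
```

Request:
play_rows --translation '[[0.003,0,0],[0.003,0,0],[0.002,0,0],[0,0,0]]' --turn '[[0,0,0],[0,0,0],[0,0,0],[0,0,0]]' --hand '[-0.15,-0.15,-0.15,-0.15]'

```text
time_s: 7.05
tcp_pos: [0.5632, 0.0402, 0.0787]
tcp_rot: [-2.449, -1.967, -0.001]
ft_force: [0.3, -0.3, -0.1]
width: 0.0502
finger_force: 0.0
```

```bash
python3 - <<'E'
from h import *
s=robot.state()
print('tcp die',D(s['tcp_pos']),s['width'],s['ft_force'],s['time_s'])
im,d,p,C=grab('wrist'); Q=D(pts(d,p,C))
cv2.imwrite('pics/wrist4.png',cv2.resize(im[:,:,::-1],(800,600)))
E
```

```text
tcp die [-0.00079526  0.16188884  0.078734  ] 0.05017505000786792 [ 0.3428199  -0.33844748 -0.14555376] 7.05
```

View pics/wrist4.png

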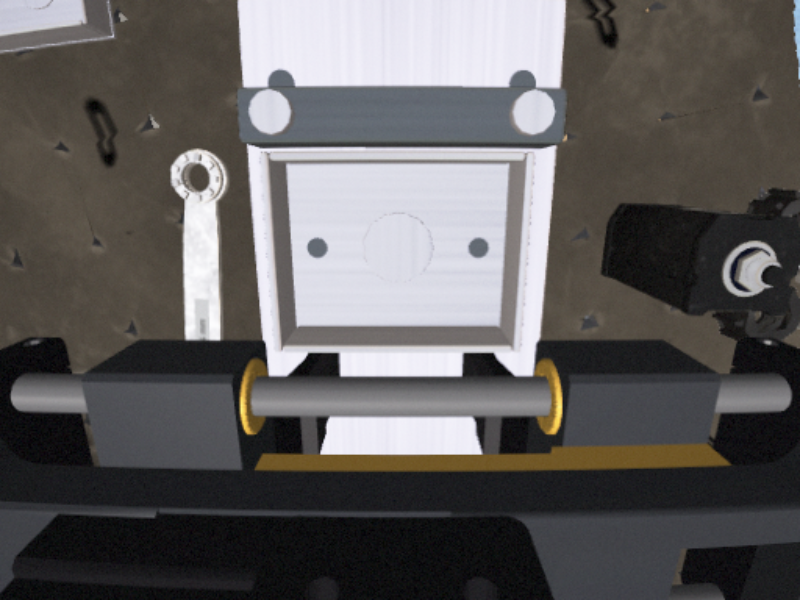

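The cover is square, a few mm short of the stop (stop face at y≈145, cover edge at ≈150). I'll push slowly until it makes contact.

Request:
play_rows --translation '[[0.002,0,0],[0.002,0,0],[0,0,0]]' --turn '[[0,0,0],[0,0,0],[0,0,0]]' --hand '[-0.15,-0.15,-0.15]'

```text
time_s: 7.35
tcp_pos: [0.564, 0.0432, 0.0788]
tcp_rot: [2.45, 1.966, -0.001]
ft_force: [-1.5, -2.0, 0.7]
width: 0.0499
finger_force: 0.7
```

Request:
play_rows --translation '[[0.001,0,0],[0.001,0,0],[0,0,0],[0,0,0]]' --turn '[[0,0,0],[0,0,0],[0,0,0],[0,0,0]]' --hand '[-0.15,-0.15,-0.15,-0.15]'

```text
time_s: 7.68
tcp_pos: [0.5639, 0.0433, 0.0787]
tcp_rot: [2.45, 1.964, -0.004]
ft_force: [-0.9, -5.4, 1.9]
width: 0.0501
finger_force: 2.8
```

Request:
play_rows --translation '[[-0.006,0,0],[-0.012,0,0],[-0.02,0,0],[-0.01,0,-0.02],[-0.01,0,-0.035],[-0.01,0,-0.035],[0,0,-0.03],[0,0,0],[0,0,0]]' --turn '[[0,0,0],[0,0,0],[0,0,0],[0,0,0],[0,0,0],[0,0,0],[0,0,0],[0,0,0],[0,0,0]]' --hand '[-0.15,-0.15,-0.15,-0.15,1,1,1,1,1]'

```text
time_s: 8.43
tcp_pos: [0.5508, -0.0213, 0.2008]
tcp_rot: [2.449, 1.964, 0.007]
ft_force: [-0.1, 0.1, -0.6]
width: 0.0241
finger_force: 0.0
```

```bash
python3 - <<'E'
from h import *
s=robot.state()
print('tcp die',D(s['tcp_pos']),s['width'],s['ft_force'],s['time_s'])
im,d,p,C=grab('wrist'); Q=D(pts(d,p,C))
cv2.imwrite('pics/wrist5.png',cv2.resize(im[:,:,::-1],(800,600)))
E
```

```text
tcp die [0.00035792 0.09914632 0.20076761] 0.02411583360972453 [-0.09181544  0.10556445 -0.58254567] 8.4333
```

View pics/wrist5.png

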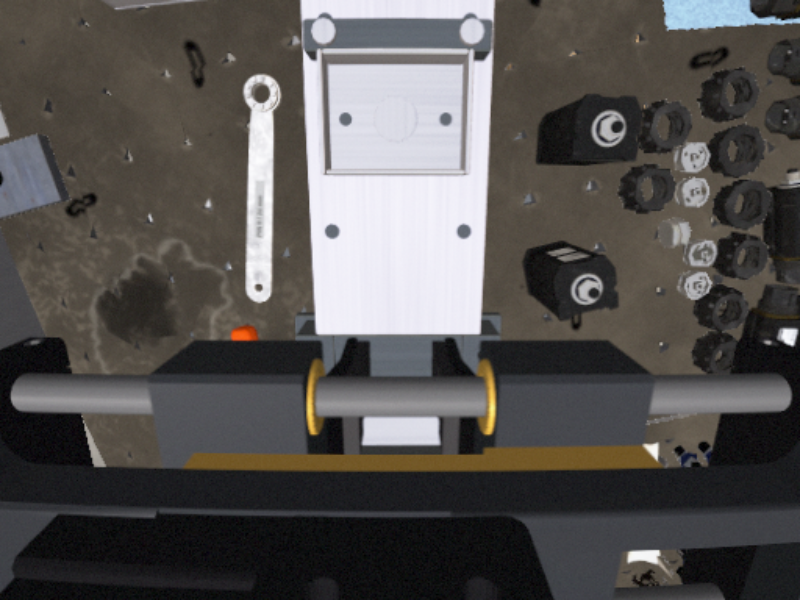

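The cover lies flush, square and centred against the stop, from (320,50) to (475,175). Now the return pad.

Request:
play_rows --translation '[[-0.03,0.0095,0],[-0.03,0.0095,0],[-0.03,0.0095,0],[-0.03,0.0095,0],[-0.03,0.01,0],[-0.03,0.01,0],[-0.039,0.01,0],[0,0,0.03],[0,0,0.03],[0,0,0.01],[0,0,0]]' --turn '[[0,0,0],[0,0,0],[0,0,0],[0,0,0],[0,0,0],[0,0,0],[0,0,0],[0,0,0],[0,0,0],[0,0,0],[0,0,0]]' --hand '[1,1,1,1,1,1,1,1,1,1,1]'

```text
time_s: 9.4
tcp_pos: [0.5659, -0.2477, 0.1241]
tcp_rot: [-2.443, -1.962, 0.007]
ft_force: [0.4, -0.3, -0.6]
width: 0.0003
finger_force: 0.0
```

```bash
python3 - <<'E'
from h import *
s=robot.state()
print('tcp die',D(s['tcp_pos']),s['width'],s['tcp_rot'],s['ft_force'],s['time_s'])
E
```

```text
tcp die [ 0.0640402  -0.11869208  0.12405923] 0.00028453221943099247 [-2.44251917 -1.96227831  0.00720522] [ 0.35113373 -0.3397806  -0.58379801] 9.4
```

Request:
play_rows --translation '[[0,0.004,0.006],[0,0,0.008],[0,0,0.008],[0,0,0.008],[0,0,0.007],[0,0,0.005],[0,0,0.004],[0,0,0.002],[0,0,0]]' --turn '[[0,0,0],[0,0,0],[0,0,0],[0,0,0],[0,0,0],[0,0,0],[0,0,0],[0,0,0],[0,0,0]]' --hand '[1,1,1,1,1,1,1,1,1]'

```text
time_s: 10.15
tcp_pos: [0.5765, -0.2509, 0.0829]
tcp_rot: [2.443, 1.963, 0.008]
ft_force: [4.0, 0.1, 4.8]
width: 0.0004
finger_force: 2.5
```

Request:
play_rows --translation '[[0,0,0.003],[0,0,0.003],[0,0,0.002],[0,0,0]]' --turn '[[0,0,0],[0,0,0],[0,0,0],[0,0,0]]' --hand '[1,1,1,1]'

```text
time_s: 10.48
tcp_pos: [0.5759, -0.2508, 0.0766]
tcp_rot: [2.445, 1.964, 0.007]
ft_force: [1.1, 0.8, 15.5]
width: 0.0007
finger_force: 7.5
```

Request:
play_rows --translation '[[0,0,0.002],[0,0,0.002],[0,0,0]]' --turn '[[0,0,0],[0,0,0],[0,0,0]]' --hand '[1,1,1]'

```text
time_s: 10.73
tcp_pos: [0.576, -0.2509, 0.0761]
tcp_rot: [2.445, 1.963, 0.008]
ft_force: [-6.5, 3.8, 35.1]
width: 0.0005
finger_force: 16.5
```

The rocker is at its rigid end. I'll retreat and check.

Request:
play_rows --translation '[[0,0,-0.015],[0,0,-0.03],[0,0,-0.035],[0,0,-0.035],[0,0,-0.035],[-0.03,0,-0.02],[-0.03,0,0],[0,0,0],[0,0,0]]' --turn '[[0,0,0],[0,0,0],[0,0,0],[0,0,0],[0,0,0],[0,0,0],[0,0,0],[0,0,0],[0,0,0]]' --hand '[1,1,1,1,1,1,1,1,1]'

```text
time_s: 11.48
tcp_pos: [0.5577, -0.3109, 0.2386]
tcp_rot: [-2.453, -1.961, 0.002]
ft_force: [-0.7, 0.8, -0.1]
width: 0.0002
finger_force: 0.0
```

```bash
python3 - <<'E'
from h import *
s=robot.state(); print(s['tcp_pos'],s['ft_force'])
im,d,p,C=grab('scene'); Q=D(pts(d,p,C))
for n,x,y in [('lift',-.068,-.12),('ret',.068,-.12),('eject',0,0)]:
    m=(np.hypot(Q[...,0]-x,Q[...,1]-y+.004)<.012); print(n,m.sum(),np.percentile(Q[m][:,2],[50,80]))
cv2.imwrite('pics/end.png',cv2.resize(im[100:290,150:350,::-1],(632,600),interpolation=cv2.INTER_CUBIC))
E
```

```text
[ 0.55768931 -0.31086455  0.23864278] [-0.69464346  0.83915187 -0.13805977]
lift 92 [0.01153803 0.09250667]
ret 80 [0.01200088 0.05784509]
eject 9 [0.01733603 0.01756717]
```

View pics/end.png

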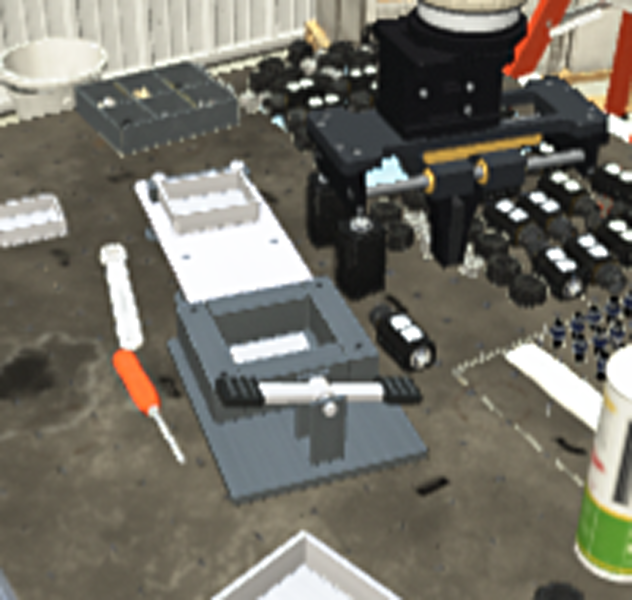

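The cover lies at the stop (205,200). The ejector is home (270,348), the lift pad is up at about 93 mm and the return pad is down at about 58 mm, both as at the start. I'm handing the job in.

```bash
python3 -c "
from rig import robot
print(robot.close_job())"
```

```text
the job is handed in; nothing more can be done
None
```

The job is handed in, with no verdict shown: at the last look the cover lay flat, square and centred against the stop bar, the rocker and ejector were back home, and the things lying around looked unmoved.

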